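# Jog the packing conveyor from its bench control panel

### The arm

A 6-joint arm with a two-finger parallel gripper is mounted at the origin on the work surface; the furniture and walls round the work are solid. World frame = base frame: x ahead of the robot, y to its left, z up, the work surface at z = 0. Lengths are in m, angles in rad, forces in N, time in s.
With the tool pointing down it reaches from about 0.25 to 0.725 m from the base axis. Payload 4 kg.
Tool frame: the origin (TCP) lies midway between the tips of the shut fingers; the grasp point (between the pads) lies grip_point_offset behind it (grip_point_offset is the distance from the TCP to the grasp point, in m); z points along the fingers, y is the line along which they close (so a half turn about z gives the same grasp; the last joint's range is limited). The gripper opens to 85 mm and grips with 20 to 120 N. Pads are 22 mm wide; open, the fingers measure 114 mm over their backs; the gripper's body (76 mm by 85 mm) begins 54 mm behind the grasp point. The pads swing forward as they close: fully open they stand 13 mm farther back than shut.
Start: joints at [-1.222, 0.241, 0.005, 1.335, 0, 1.571], TCP at [0.171, -0.47, 0.231] pointing down, gripper open.
Joint ranges: [-2.72, 2.72], [-1.05, 1.87], [-1.09, 1.28], [-1.99, 2.15], [-1.42, 1.44], [-3.14, 3.14]. Speed limits (rad/s): [2.79, 2.79, 3.14, 3.14, 3.14, 3.14].

### API

Orientations are given as a unit quaternion [x, y, z, w].
In Python, from workcell import * gives the robot as it stands. The module is installed in compiled form; this text tells all that it offers.
- The arm moves only by the tool arm_command, never from a script. Its arguments are lists of equal length, an entry for each row: "slide": the shift along the tool's x, y, z in cm, a list of three; "spin": the turn about the tool's z in degrees. A call has exactly 5 rows; each row is the pose to reach, as a shift and turn from the pose commanded when the call began, along the tool's axes at that moment; what a row does not reach only later rows make up. A row lasts 1/8 s, in which the tool goes at most 62.5 mm and 10.7 degrees, less where a joint would pass 70% of its speed; a pose out of reach is approached as far as the arm can. A call with a gripper value outside its range is refused whole. "jaw" is the finger opening in cm, from 0 to 8.54, set as the call begins (left out, the last holds). The fingers move at their own pace and stop on an object; the grip force is fixed at half the most. Time passes only in rows, so rows that repeat a pose let the fingers close, or fill a call up. It gives the time, the measured TCP pose, the force, the opening and the grip force at its end, in the units of the state.
- get_obs(): the state, without advancing time (a new reading comes with each control period).
- camera(name): name is "scene" or "top"; returns a dict with "pixels" (480x640x3 uint8, red, green, blue), "range_z" (480x640 float32, m along the optical axis (not along the pixel's ray), 0 where there is no reading), "intrinsics" (3x3 intrinsics, pixels), "rvec" (rotation vector, rad) and "tvec" (3), from world to camera coordinates, as OpenCV has them. Camera axes: x right, y down, z forward; pixel columns grow to the right and rows downward; lengths in m; the calibration is good to about 2 mm. A picture is of the moment at which its call begins.
- job_done(): hands the job in; it is judged then, once.
Trained networks look in a picture, given as the dict that the camera call returned (one of the last four; its "shot" number tells which), for a name from the list of things; names that differ only in an ending like _2 or _b are one class to them, and where a whole thing is asked for, a point or a joint stands for the part that bears it (a point fixed in the world has none). Each returns a list of dicts, best first, with "confidence" (0 to 1); they miss things now and then, are a little off and sometimes report something else, mostly with a low value. They report only what shows in the picture. A call takes as long as a camera call.
- recognise(picture, thing): "centre" ([column, row] in pixels, amid what is visible of it).
- landmark_of(picture, thing): "centre" ([column, row] in pixels: a listed point, or the origin of a listed thing).
The state is a dict: "clock": time; "joint_pos": joint angles; "joint_vel": joint speeds; "tau": joint torques, N m; "eef_pos": TCP position; "tool_rot": TCP orientation; "ft_force": force on the tool from outside, world axes, zero at the start; "ft_torque": the same for the moment, N m; "grip_width": finger opening in m; "grasp_force": force on a finger pad.
Only numpy, scipy, OpenCV 4.12 (cv2) and the standard library are available. Lean on these libraries where they do the work, as an engineer would, in place of code of your own. Each camera call takes 0.05 s, during which the arm holds its last target. There are 200 camera calls.

### The job

Set the packing conveyor jogging from the four-switch control panel on the bench, with the fingers closed and using the fingertips only: press the raised end of the rocker switch fully down, then push the large mushroom button fully in so that it stays in, then press the long bar key fully down and keep it held. The program finishes while the fingertips are still holding the bar key down. Do not press the small round stop button, and do not lift or shift the marker, the small staple carton or the wick spool.

Things in the scene. Friction and masses are not known exactly. Their poses are not given: they have to be found in the camera images.
- board: flat grey mounting board of the control panel, 182 x 182 x 12 mm, fixed to the bench, origin at the centre of its underside; x points away from the robot at yaw 0. It carries four plain grey boxes, 70 x 70 x 36 mm (tops 48 mm above the bench), in a 2 x 2 square 84 mm apart, each turned as the board within 4 degrees and with one control on top; which stands where changes
- rocker_raised_end (a point): spot to press on the black rocker (54 x 26 mm, shallow V-shaped top, in one of the four grey boxes): on its top face, mid-width, 19 mm from the mid-line towards the end that stands up at the start, always the box's +x end (away from the robot). About 66 mm above the bench at the start, 7 mm lower when fully pressed; it moves with the rocker, hinged along the box's y
- rocker (a joint): rocker angle, rad: 0 = off (as at the start, the end away from the robot up), 0.4 = on, that end fully down. No spring: it stays where it is left; about 2.5 N at the pressing spot moves it
- mushroom_top (a point): top centre of the large black round mushroom button, head 40 mm across, 72 mm above the bench when out, in one of the four grey boxes on the board
- mushroom (a joint): how far the mushroom button is pushed in, m: 0 = out, 0.008 = fully in. No return spring: it stays where it is left; about 3 N moves it
- bar_box: the grey box that carries the bar key, 70 x 70 x 36 mm, fixed; origin at the centre of its underside, 12 mm above the bench
- bar_top (a point): top centre of the long black bar key, 60 mm (along the box's y) x 22 mm, 66 mm above the bench when up, in one of the four grey boxes on the board
- bar (a joint): how far the bar key is pressed, m: 0 = up, 0.008 = fully down. Sprung: returns when let go; takes 1.6 N to start and 4.8 N to hold fully down
- stop_top (a point): top centre of the small black round stop button, 18 mm across, 60 mm above the bench when out, in one of the four grey boxes on the board. Not to be pressed
- stop (a joint): how far the stop button is pressed, m: 0 = out, 0.005 = fully in; sprung, 1.2 to 3.2 N
- marker: loose black-and-white marker pen, 135 x 17 x 16 mm, lying to the right of the panel with its length away from the robot; origin under its centre. Leave it
- staple_box: loose small green carton of staples, 30 x 66 x 20 mm, left of the panel; origin at the centre of its underside. Leave it
- wick_spool: loose wooden spool of white wick, 66 mm tall, about 61 mm across, standing left of the panel; origin under its centre. Leave it

How it is judged:
On the way, in this order (a step that is already met when the one before it is completed fails the run):
1. the rocker is pressed over to on (value of joint rocker above 0.32 rad), for 0.2 s.
2. the mushroom button is pushed fully in and stays (value of joint mushroom above 0.006 m), for 0.2 s.
3. the bar key is pressed fully down (value of joint bar above 0.006 m), for 0.2 s.
At the end, for the whole second after the job is handed in: rocker on (over 0.32 of 0.4 rad), mushroom in (over 6 of 8 mm), the bar key held down by the fingers (over 6 of 8 mm, more than 1 N), the stop button out (under 1.5 mm), the three loose things within 20 mm of where they stood (value of joint rocker above 0.32 rad and value of joint each of mushroom, bar above 0.006 m and contact force between the fingers and bar_box above 1 N and value of joint stop below 0.0015 m and distance of each of marker, staple_box, wick_spool from where it was at the start of the episode below 0.02 m); the arm keeps its last pose, push and grip.
It fails at once if the mushroom button is pushed before the rocker is on (value of joint mushroom above 0.003 m and value of joint rocker below 0.32 rad).
It fails at once if the bar key is pressed before the rocker is on and the mushroom button is in (value of joint bar above 0.003 m and (value of joint rocker below 0.32 rad or value of joint mushroom below 0.006 m)).
It fails at once if the stop button is pressed (value of joint stop above 0.0025 m).
It fails at once if the marker, staple carton or wick spool is shifted or lifted (distance of any of marker, staple_box, wick_spool from where it was at the start of the episode above 0.02 m).
It also fails if it takes over 45 s, if anything falls off the work surface, if the arm or the gripper's body presses on something with over 40 N, if the wrist force passes 120 N, or if a joint passes its speed limit or range.

## Working session

There is one attempt and no reset: what is moved stays moved. The work goes in short steps, Python scripts to look and compute and a tool call to move; the robot and the scene stay as the last step left them, time stands still between calls to the robot, and variables do not carry over. Pictures are saved under pics/ and viewed, at most 10 in all, crops included, and the job is handed in when it is done.

Besides the shell and the picture viewer there is one more tool, called as name([rows], argument=value, ...), one row to a line, values as JSON. arm_command: Moves the arm, as the interface text tells. Its arguments: {"type":"object","properties":{"slide":{"type":"array","items":{"type":"array","items":{"type":"number"}}},"spin":{"type":"array","items":{"type":"number"}},"jaw":{"type":"number"}},"required":["slide","spin"]}

```bash
mkdir -p pics; cat > h.py <<'E'
from workcell import *
import numpy as np, cv2
def W(p,c,z=None):
    """pixel -> world; at height z, or by range if z None"""
    R=cv2.Rodrigues(np.array(p["rvec"],float))[0];t=np.array(p["tvec"],float).ravel()
    d=np.linalg.inv(p["intrinsics"])@np.array([c[0],c[1],1.])
    o=-R.T@t; dw=R.T@d
    s=(z-o[2])/dw[2] if z is not None else p["range_z"][int(round(c[1])),int(round(c[0]))]
    return o+s*dw
def save(p,n): cv2.imwrite("pics/"+n,p["pixels"][:,:,::-1])
E
python3 - <<'E'
from h import *
H=dict(rocker_raised_end=.066,mushroom_top=.072,bar_top=.066,stop_top=.060,board=0,bar_box=.012,marker=0,staple_box=0,wick_spool=0)
for n in("top","scene"):
    p=camera(n);save(p,n+"1.png")
    for k,z in H.items():
        for d in landmark_of(p,k)[:2]: print(n,k,np.round(d["centre"]),round(d["confidence"],2),np.round(W(p,d["centre"],z),4),np.round(W(p,d["centre"]),4))
o=get_obs();print({k:np.round(v,3) for k,v in o.items()})
E
```

```text
top rocker_raised_end [307. 232.] 0.5 [0.6066 0.1151 0.066 ] [0.6064 0.1151 0.0671]
top mushroom_top [340. 231.] 0.64 [0.6079 0.038  0.072 ] [0.6081 0.0379 0.0713]
top bar_top [347. 266.] 0.76 [0.5256 0.0221 0.066 ] [0.5256 0.0221 0.0655]
top bar_top [205. 291.] 0.29 [0.4692 0.3544 0.066 ] [0.4715 0.3648 0.0235]
top stop_top [324. 253.] 0.6 [0.557  0.0761 0.06  ] [0.5635 0.0752 0.0118]
top stop_top [311. 275.] 0.58 [0.505  0.1068 0.06  ] [0.4128 0.0953 1.1288]
top board [325. 255.] 0.85 [0.5605 0.073  0.    ] [0.5593 0.0732 0.0092]
top bar_box [346. 265.] 0.81 [0.5343 0.0193 0.012 ] [0.5285 0.023  0.0655]
top bar_box [310. 274.] 0.67 [0.5106 0.111  0.012 ] [0.5065 0.1104 0.0593]
top marker [438. 277.] 0.51 [ 0.5023 -0.2104  0.    ] [ 0.5025 -0.2109 -0.002 ]
top staple_box [205. 240.] 0.9 [0.6012 0.3737 0.    ] [0.5979 0.3688 0.0197]
top staple_box [304. 234.] 0.57 [0.6146 0.1257 0.    ] [0.6032 0.124  0.0634]
top wick_spool [206. 292.] 0.65 [0.4705 0.3665 0.    ] [0.4703 0.3659 0.0026]
scene rocker_raised_end [332. 253.] 0.76 [0.6064 0.1177 0.066 ] [0.606  0.1177 0.0654]
scene mushro
[... 280 characters left out ...]
563 0.0721 0.0107]
scene marker [186. 212.] 0.72 [ 0.5007 -0.2227  0.    ] [ 0.5108 -0.2158  0.016 ]
scene wick_spool [453. 224.] 0.9 [0.4702 0.3717 0.    ] [0.478  0.3688 0.0119]
{'clock': np.float64(1.0), 'joint_pos': array([-1.222,  0.241,  0.005,  1.335, -0.   ,  1.571]), 'joint_vel': array([-0.002,  0.001, -0.001,  0.   ,  0.001,  0.001]), 'tau': array([ 1.0000e-03, -3.7222e+01,  2.5270e+01,  1.0000e-03,  0.0000e+00,
       -0.0000e+00]), 'eef_pos': array([ 0.171, -0.47 ,  0.231]), 'tool_rot': array([ 0.985,  0.174, -0.   ,  0.   ]), 'ft_force': array([-0.093, -0.038, -0.401]), 'ft_torque': array([-0.02 ,  0.024, -0.007]), 'grasp_force': np.float64(0.0), 'grip_width': np.float64(0.085)}
```

View pics/top1.png

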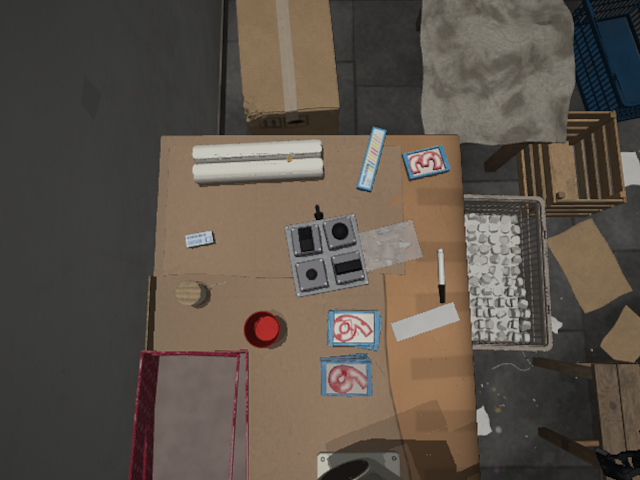

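View pics/scene1.png

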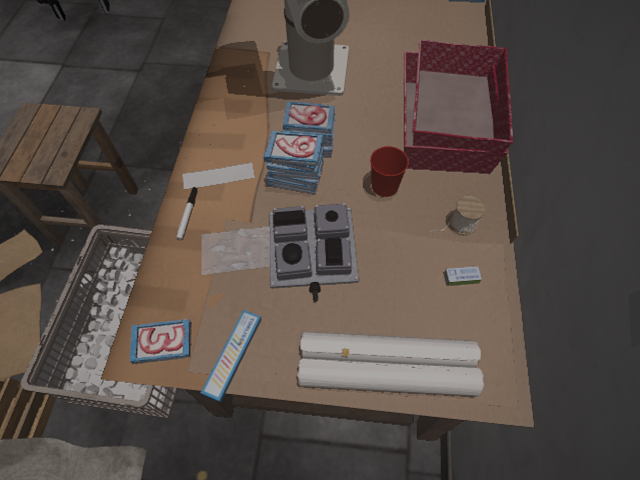

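The top view shows the rocker at top-left (306,239), the mushroom at top-right (340,231), the stop at bottom-left (311,274) and the bar at bottom-right (347,267). The panel yaw is about +8°. The scene view agrees: bar (290,215), stop (331,215), mushroom (292,253), rocker (334,250). I'll refine these with depth.

```bash
cat > fit.py <<'E'
from h import *
def fit(n):
    p=camera(n);R=cv2.Rodrigues(np.array(p["rvec"],float))[0];t=np.array(p["tvec"],float).ravel()
    v,u=np.mgrid[:480,:640];s=p["range_z"]
    d=np.stack([u,v,np.ones_like(u)],-1)@np.linalg.inv(p["intrinsics"]).T*s[...,None]
    w=(d-t)@R; dark=p["pixels"].max(-1)<60
    near=(abs(w[...,0]-.557)<.12)&(abs(w[...,1]-.072)<.12)&(s>0)
    b=w[near&(w[...,2]>.006)&(w[...,2]<.055)]
    r=cv2.minAreaRect(b[:,:2].astype(np.float32));print(n,"board",r)
    for k,c in dict(rocker=(.595,.116),mush=(.606,.039),bar=(.523,.022),stop=(.51,.104)).items():
        m=near&dark&(np.hypot(w[...,0]-c[0],w[...,1]-c[1])<.042)&(w[...,2]>.052)
        q=w[m]; r=cv2.minAreaRect(q[:,:2].astype(np.float32))
        print(n,k,len(q),np.round(q.mean(0),4),"zmax",np.round(np.percentile(q[:,2],[5,50,95]),4),"rect",np.round(r[0],4),np.round(r[1],3),round(r[2]))
fit("top");fit("scene")
E
python3 fit.py
```

```text
top board ((0.5591053366661072, 0.06989478319883347), (0.2360188066959381, 0.23363186419010162), 87.9542465209961)
top rocker 256 [0.5921 0.1185 0.0611] zmax [0.0546 0.0608 0.0674] rect [0.5924 0.1191] [0.055 0.031] 11
top mush 201 [0.6101 0.0382 0.0695] zmax [0.0647 0.0695 0.0737] rect [0.6105 0.0384] [0.036 0.036] 0
top bar 250 [0.5252 0.0191 0.0646] zmax [0.0583 0.0651 0.068 ] rect [0.5245 0.0198] [0.025 0.063] 12
top stop 55 [0.5084 0.1063 0.0585] zmax [0.0526 0.0594 0.0624] rect [0.5086 0.1068] [0.016 0.025] 28
scene board ((0.5619553923606873, 0.07100311666727066), (0.23736731708049774, 0.2297985851764679), 88.01248931884766)
scene rocker 316 [0.5954 0.1192 0.0618] zmax [0.0534 0.0617 0.0683] rect [0.5946 0.1189] [0.058 0.032] 9
scene mush 311 [0.6158 0.0387 0.0689] zmax [0.0534 0.0703 0.0737] rect [0.6133 0.0379] [0.039 0.037] 45
scene bar 370 [0.5299 0.02   0.0634] zmax [0.0529 0.0654 0.0686] rect [0.5276 0.0193] [0.034 0.067] 24
scene stop 83 [0.5123 0.1074 0.0575] zmax [0.0525 0.0587 0.062 ] rect [0.5124 0.1066] [0.022 0.023] 5
```

arm_command([
  [0,0,0],
  [0,0,0],
  [0,0,0],
  [0,0,0],
  [0,0,0],
], spin=[-10,-20,-30,-40,-50], jaw=0)

```text
clock: 1.72
eef_pos: [0.1709, -0.4699, 0.2313]
tool_rot: [0.818, 0.576, 0.0, -0.0]
ft_force: [0.3, 0.0, 0.0]
grip_width: 0.0002
grasp_force: 0.0
```

arm_command([
  [5,1.5,0],
  [10,3,0],
  [15,4.5,0],
  [20,6,0],
  [25,7.5,0],
], spin=[0,0,0,0,0])

```text
clock: 2.35
eef_pos: [0.3278, -0.2594, 0.2316]
tool_rot: [0.819, 0.573, 0.0, 0.0]
ft_force: [0.3, -0.3, -0.2]
grip_width: -0.0004
grasp_force: 0.0
```

arm_command([
  [5,1.5,0],
  [10,3,0],
  [15,4.5,0],
  [20,6,0],
  [25,7.5,0],
], spin=[0,0,0,0,0])

```text
clock: 2.98
eef_pos: [0.4839, -0.0499, 0.2315]
tool_rot: [0.819, 0.574, 0.0, 0.0]
ft_force: [1.3, -0.8, -0.2]
grip_width: 0.0
grasp_force: 0.0
```

arm_command([
  [5,1.5,0],
  [10,3,1],
  [15,4.5,3],
  [20.6,6.5,6],
  [20.6,6.5,8],
], spin=[-10,-20,-30,-30,-30])

```text
clock: 3.6
eef_pos: [0.6159, 0.1232, 0.1486]
tool_rot: [0.641, 0.767, -0.0, -0.0]
ft_force: [-0.5, -0.5, -0.4]
grip_width: -0.0002
grasp_force: 0.0
```

```bash
cat > go.py <<'E'
from h import *
import sys
from scipy.spatial.transform import Rotation as Ro
o=get_obs();R=Ro.from_quat(o["tool_rot"]);p=np.array(o["eef_pos"])
print("eef",p.round(4),"yaw",R.as_matrix()[:2,0].round(3),"F",np.round(o["ft_force"],1),"j",np.round(o["joint_pos"],2),"t",o["clock"])
for k,c in dict(rocker=(.612,.122,.066),mush=(.610,.0385,.072),bar=(.524,.0195,.066)).items():
    print(k,"slide cm",(R.inv().apply(np.array(c)-p)*100).round(2))
E
python3 go.py
```

```text
eef [0.6159 0.1232 0.1486] yaw [-0.178  0.984] F [-0.5 -0.5 -0.4] j [0.2  0.54 0.23 1.26 0.   1.59] t 3.6
rocker slide cm [-0.06 -0.39  8.26]
mush slide cm [-8.24 -2.07  7.65]
bar slide cm [ -8.58 -10.87   8.26]
```

arm_command([
  [0,-0.4,4],
  [0,-0.4,7],
  [0,-0.4,8],
  [0,-0.4,8.5],
  [0,-0.4,8.8],
], spin=[0,0,0,0,0])

```text
clock: 4.22
eef_pos: [0.6117, 0.1193, 0.0647]
tool_rot: [0.643, 0.766, 0.001, 0.001]
ft_force: [0.2, 0.7, 2.3]
grip_width: -0.0001
grasp_force: 1.1
```

arm_command([
  [0,0,0.1],
  [0,0,0.2],
  [0,0,0.3],
  [0,0,0.3],
  [0,0,0.3],
], spin=[0,0,0,0,0])

```text
clock: 4.85
eef_pos: [0.6113, 0.1193, 0.0608]
tool_rot: [0.643, 0.766, 0.001, 0.001]
ft_force: [2.6, 0.3, 3.1]
grip_width: -0.0
grasp_force: 2.0
```

```bash
python3 go.py
```

```text
eef [0.6113 0.1193 0.0608] yaw [-0.173  0.985] F [2.6 0.3 3.1] j [ 0.19  0.59  0.09  1.06 -0.    1.59] t 4.85
rocker slide cm [ 0.25  0.11 -0.52]
mush slide cm [-7.94 -1.53 -1.12]
bar slide cm [ -8.32 -10.33  -0.54]
```

arm_command([
  [-0.0,0,0.1],
  [0,0,0.2],
  [0,0,0.25],
  [0,0,0.3],
  [0,0,0.3],
], spin=[0,0,0,0,0])

```text
clock: 5.48
eef_pos: [0.6124, 0.1195, 0.0593]
tool_rot: [0.643, 0.766, 0.002, 0.001]
ft_force: [3.0, -0.4, 10.1]
grip_width: -0.0001
grasp_force: 4.8
```

arm_command([
  [0,0,0.1],
  [0,0,0.2],
  [0,0,0.2],
  [0,0,0.2],
  [0,0,0.2],
], spin=[0,0,0,0,0])

```text
clock: 6.1
eef_pos: [0.6126, 0.1195, 0.0591]
tool_rot: [0.643, 0.766, 0.002, 0.002]
ft_force: [0.1, -0.2, 16.5]
grip_width: -0.0
grasp_force: 8.7
```

arm_command([
  [0,0,-1],
  [0,0,-3],
  [0,0,-6],
  [-4,-0.8,-6],
  [-8,-1.6,-6],
], spin=[0,0,0,0,0])

```text
clock: 6.72
eef_pos: [0.6071, 0.0373, 0.1144]
tool_rot: [0.642, 0.767, -0.001, -0.001]
ft_force: [0.8, -1.4, -0.1]
grip_width: 0.0001
grasp_force: 0.0
```

```bash
sed -n 1,100p fit.py | sed 's/^    for/    save(p,n+"2.png")\n    for/' > f2.py; python3 f2.py | grep rocker; python3 go.py; python3 -c "
import cv2
a=cv2.imread('pics/scene2.png')[190:310,240:400];cv2.imwrite('pics/c2.png',cv2.resize(a,None,fx=5,fy=5))"
```

```text
top rocker 245 [0.5939 0.119  0.0611] zmax [0.0547 0.0605 0.0679] rect [0.5935 0.1203] [0.058 0.031] 8
eef [0.6065 0.0316 0.114 ] yaw [-0.169  0.986] F [-1.4 -2.7  0.3] j [ 0.05  0.52  0.11  1.17 -0.    1.45] t 6.775
rocker slide cm [8.83 2.1  4.76]
mush slide cm [0.64 0.48 4.2 ]
bar slide cm [ 0.22 -8.31  4.85]f2.py:14: RuntimeWarning: Mean of empty slice.
  print(n,k,len(q),np.round(q.mean(0),4),"zmax",np.round(np.percentile(q[:,2],[5,50,95]),4),"rect",np.round(r[0],4),np.round(r[1],3),round(r[2]))
  ret = um.true_divide(
Traceback (most recent call last):
  File "f2.py", line 15, in <module>
    fit("top");fit("scene")
    ~~~^^^^^^^
  File "f2.py", line 14, in fit
    print(n,k,len(q),np.round(q.mean(0),4),"zmax",np.round(np.percentile(q[:,2],[5,50,95]),4),"rect",np.round(r[0],4),np.round(r[1],3),round(r[2]))
                                                           ~~~~~~~~~~~~~^^^^^^^^^^^^^^^^^^
IndexError: index -1 is out of bounds for axis 0 with size 0
[ WARN:0@0.020] global loadsave.cpp:275 findDecoder imread_('pics/scene2.png'): can't open/read file: check file path/integrity
Traceback (most recent call last):
TypeError: 'NoneType' object is not subscriptable
```

```bash
cat > rk.py <<'E'
from h import *
for n in("top","scene"):
    p=camera(n);R=cv2.Rodrigues(np.array(p["rvec"],float))[0];t=np.array(p["tvec"],float).ravel()
    v,u=np.mgrid[:480,:640];s=p["range_z"]
    w=((np.stack([u,v,np.ones_like(u)],-1)@np.linalg.inv(p["intrinsics"]).T)*s[...,None]-t)@R
    a=np.deg2rad(10);dx=w[...,0]-.593;dy=w[...,1]-.119
    l=np.cos(a)*dx+np.sin(a)*dy;m=-np.sin(a)*dx+np.cos(a)*dy
    for x in np.arange(-24,25,8)/1e3:
        k=(abs(l-x)<.004)&(abs(m)<.009)&(s>0)
        print(n,x,k.sum(),np.round(np.median(w[k][:,2]),4) if k.any() else None)
    if n=="scene": cv2.imwrite('pics/c2.png',cv2.resize(np.ascontiguousarray(p["pixels"][190:310,240:400,::-1]),None,fx=5,fy=5))
E
python3 rk.py;python3 go.py
```

```text
top -0.024 33 0.0607
top -0.016 23 0.0664
top -0.008 24 0.0634
top 0.0 22 0.0612
top 0.008 26 0.0599
top 0.016 24 0.0586
top 0.024 23 0.0575
scene -0.024 3 0.067
scene -0.016 35 0.067
scene -0.008 40 0.0645
scene 0.0 37 0.0622
scene 0.008 33 0.0602
scene 0.016 32 0.0598
scene 0.024 39 0.0587
eef [0.6069 0.0357 0.1139] yaw [-0.17   0.985] F [ 0.1 -0.6 -0.2] j [0.06 0.53 0.12 1.17 0.   1.46] t 6.875
rocker slide cm [8.41 1.99 4.79]
mush slide cm [0.22 0.37 4.19]
bar slide cm [-0.19 -8.42  4.83]
```

View pics/c2.png

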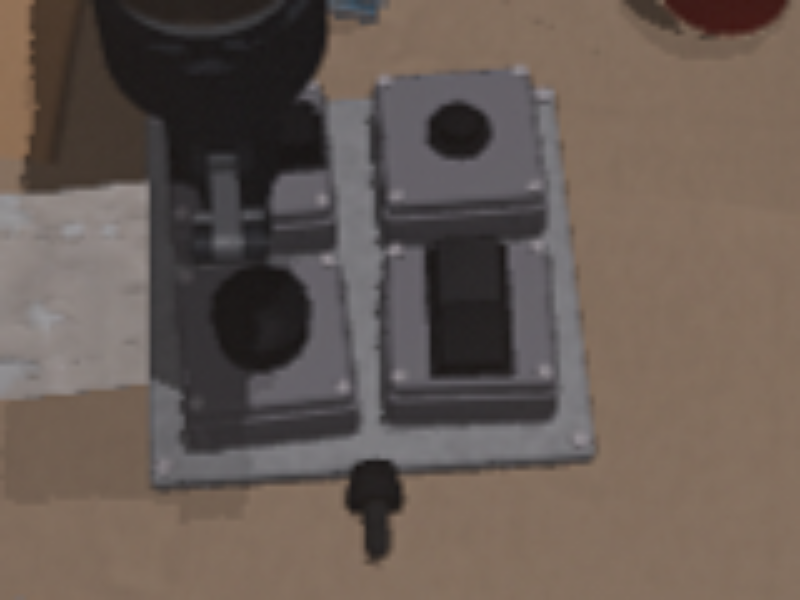

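The crop shows the rocker (475,305) now sloping the other way, and the depth profile agrees: near end 67 mm, far end 58 mm. It is on, so the mushroom is next.

arm_command([
  [0.2,0.3,2],
  [0.2,0.3,3.5],
  [0.2,0.3,4.2],
  [0.2,0.3,4.6],
  [0.2,0.3,5],
], spin=[0,0,0,0,0])

```text
clock: 7.5
eef_pos: [0.6114, 0.0404, 0.0658]
tool_rot: [0.643, 0.766, 0.0, 0.0]
ft_force: [-1.0, 0.5, 3.5]
grip_width: -0.0001
grasp_force: 1.5
```

arm_command([
  [0,0,0.1],
  [0,0,0.2],
  [0,0,0.2],
  [0,0,0.2],
  [0,0,0.2],
], spin=[0,0,0,0,0])

```text
clock: 8.12
eef_pos: [0.6117, 0.0403, 0.0638]
tool_rot: [0.643, 0.766, 0.0, 0.0]
ft_force: [-1.9, 1.3, 5.0]
grip_width: 0.0002
grasp_force: 2.7
```

arm_command([
  [0,0,0.1],
  [0,0,0.2],
  [0,0,0.3],
  [0,0,0.3],
  [0,0,0.3],
], spin=[0,0,0,0,0])

```text
clock: 8.75
eef_pos: [0.6118, 0.0403, 0.0636]
tool_rot: [0.643, 0.766, 0.001, 0.001]
ft_force: [-7.1, 1.5, 18.9]
grip_width: 0.0002
grasp_force: 9.1
```

arm_command([
  [0,0,-1],
  [0,0,-2.5],
  [0,0,-4],
  [-0.3,-4.5,-4],
  [-0.5,-8.8,-4],
], spin=[0,0,0,0,0])

```text
clock: 9.38
eef_pos: [0.5252, 0.0196, 0.1008]
tool_rot: [0.643, 0.766, 0.0, 0.0]
ft_force: [0.2, -0.7, 0.8]
grip_width: -0.0003
grasp_force: 0.0
```

arm_command([
  [0,0,0],
  [0,0,0],
  [0,0,0],
  [0,0,0],
  [0,0,0],
], spin=[0,0,0,0,0])

```text
clock: 10.0
eef_pos: [0.526, 0.02, 0.1002]
tool_rot: [0.643, 0.766, -0.0, 0.0]
ft_force: [0.5, 1.0, 0.4]
grip_width: -0.0002
grasp_force: 0.0
```

```bash
sed -i 's/(.595,.116),//;s/rocker=//' fit.py; sed 's/dict(mush=(.606,.039),bar.*)).items/dict(mush=(.608,.039)).items/;s/fit("top");//' fit.py > f3.py; python3 f3.py | grep mush; python3 go.py
```

```text
scene mush 866 [0.5853 0.0363 0.2745] zmax [0.0598 0.3876 0.4296] rect [0.5994 0.0366] [0.041 0.067] 87
eef [0.5258 0.02   0.1001] yaw [-0.174  0.985] F [-1.1  0.   0. ] j [ 0.04  0.39 -0.15  1.04 -0.    1.43] t 10.05
rocker slide cm [ 8.55 10.25  3.41]
mush slide cm [0.36 8.61 2.81]
bar slide cm [-0.02 -0.19  3.41]
```

The mushroom bottomed out: z 63.6 mm with 19 N. Now the bar.

arm_command([
  [0,-0.2,2],
  [0,-0.2,3],
  [0,-0.2,3.5],
  [0,-0.2,3.9],
  [0,-0.2,4.2],
], spin=[0,0,0,0,0])

```text
clock: 10.68
eef_pos: [0.5234, 0.0196, 0.0586]
tool_rot: [0.643, 0.766, -0.0, -0.0]
ft_force: [-3.4, 0.2, 4.6]
grip_width: -0.0003
grasp_force: 2.2
```

arm_command([
  [0,0,0.1],
  [0,0,0.2],
  [0,0,0.3],
  [0,0,0.3],
  [0,0,0.3],
], spin=[0,0,0,0,0])

```text
clock: 11.3
eef_pos: [0.5235, 0.0196, 0.0579]
tool_rot: [0.643, 0.766, 0.0, 0.0]
ft_force: [-7.5, -0.3, 18.0]
grip_width: 0.0003
grasp_force: 8.9
```

```bash
sed -i 's/c2.png/c4.png/' rk.py; python3 rk.py|grep -E "(top|scene) -?0.0(16|24)"; python3 - <<'E'
from h import *
p=camera("scene")
for k in("mushroom_top","stop_top"):
    for d in landmark_of(p,k)[:1]: print(k,d,W(p,d["centre"]))
print(get_obs()["ft_force"])
E
```

```text
top -0.024 34 0.0608
top -0.016 22 0.0653
top 0.016 26 0.0594
top 0.024 23 0.0574
scene -0.024 4 0.0671
scene -0.016 35 0.0671
scene 0.016 35 0.0593
scene 0.024 32 0.0588
mushroom_top {'centre': [290.9, 250.8], 'confidence': 0.61} [0.6088955  0.03525692 0.06401626]
stop_top {'centre': [330.8, 214.2], 'confidence': 0.37} [0.51011555 0.10492567 0.05770217]
[-7.99869564  0.17754527 18.83809434]
```

View pics/c4.png

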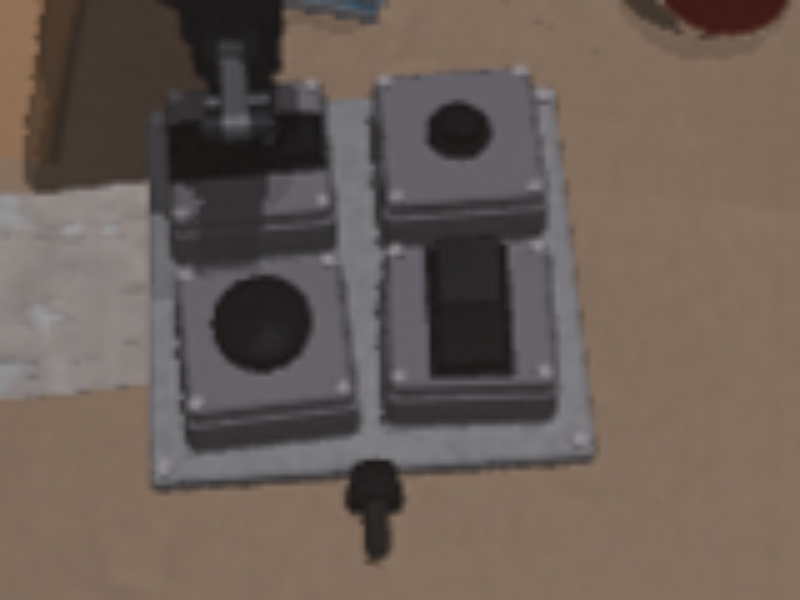

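The crop shows the fingertips on the bar (240,140), the mushroom in (262,322; top at 64 mm), the rocker on (475,305) and the stop untouched (460,130).

```bash
python3 -c "
from workcell import *
print(job_done())"
```

```text
the job is handed in; nothing more can be done
None
```

I handed the job in with the rocker on, the mushroom button fully in and the fingertips holding the bar key down at about 19 N; the stop button and loose items were not touched, and no verdict was returned.

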